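# Load the amber filter slide under the sorter's stage clips

### The arm

A 6-joint arm with a two-finger parallel gripper is mounted at the origin on the work surface. World frame = base frame: x ahead of the robot, y to its left, z up, the work surface at z = 0. Lengths are in mm, angles in rad, forces in N, time in s.
With the tool pointing down it reaches from about 275 to 1000 mm from the base axis. Payload 8.4 kg.
Tool frame: the origin (TCP) lies midway between the tips of the shut fingers; the grasp point (between the pads) lies r.grip_point_offset behind it (r.grip_point_offset is the distance from the TCP to the grasp point, in mm); z points along the fingers, y is the direction in which the jaws open and shut (so a half turn about z gives the same grasp; the last joint's range is limited). The gripper opens to 85 mm and grips with 20 to 120 N. Pads are 22 mm wide; open, the fingers measure 114 mm over their backs; the gripper's body (76 mm by 85 mm) begins 54 mm behind the grasp point. The pads swing forward as they close: fully open they stand 13 mm farther back than shut.
Start: joints at [-1.147, 0.353, 1.633, -0, 1.155, -0.002], TCP at [258.155, -569.196, 231.281] pointing down, gripper open.
Joint ranges: [-2.63, 2.63], [-0.92, 2.1], [0.06, 2.66], [-1.3, 4.44], [0, 2.69], [-3.02, 3.02]. Speed limits (rad/s): [2.22, 2.22, 2.79, 3.14, 3.14, 3.14].

### API

Orientations are given as [roll, pitch, yaw] about the fixed x, y, z axes, in that order (R = Rz(yaw) Ry(pitch) Rx(roll)).
In Python, from rig import r gives the robot as it stands.
- The arm moves only by the tool move_arm, never from a script. Its argument "targets" is one flat list of numbers, 5 for each row, row after row: the gripper's target within -1 to 1 (fully open at 1, half-way at 0, shut at -1), then the shift along the tool's x, y, z in cm, then the turn about the tool's z in degrees. In form: [gripper, tx, ty, tz, turn, gripper, tx, ty, tz, turn, ...]. A call has 1 to 10 rows; each row is the pose to reach, as a shift and turn from the pose commanded when the call began, along the tool's axes at that moment; what a row does not reach only later rows make up. A row lasts 1/10 s, in which the tool goes at most 50 mm and 8.59 degrees, less where a joint would pass 70% of its speed; a pose out of reach is approached as far as the arm can. A call with a gripper value outside its range is refused whole. The fingers move at their own pace and stop on an object; "squeeze" is the grip in N (left out, the last holds). Time passes only in rows, so rows that repeat a pose let the fingers close. It gives the time, the measured TCP pose, the force and the opening at its end, in the units of the state.
- r.sense(): the state, without advancing time (a new reading comes with each control period).
- r.grab_frame(name): name is "side" or "top" or "wrist"; returns a dict with "img" (480x640x3 uint8, blue, green, red), "K" (3x3 intrinsics, pixels), "k1" (the pictures are not rectified: a ray, as slopes to the right and down, at radius r is drawn at 1 + k1 r^2 times it, then the intrinsics apply), "world_to_cam" (4x4, takes a point from world to camera coordinates). Camera axes: x right, y down, z forward; pixel columns grow to the right and rows downward; lengths in mm; the calibration is good to about 2 mm. A picture is of the moment at which its call begins. There is no depth.
- r.sign_off(): hands the job in, once; it reports no verdict.
Trained networks look in a picture, given as the dict that the camera call returned (one of the last four; its "shot" number tells which), for a name from the list of things; names that differ only in an ending like _2 or _b are one class to them, and where a whole thing is asked for, a point or a joint stands for the part that bears it (a point fixed in the world has none). Each returns a list of dicts, best first, with "conf" (0 to 1); they miss things now and then, are a little off and sometimes report something else, mostly with a low value. They report only what shows in the picture. A call takes as long as a camera call. They do not tell look-alikes from the thing itself.
- r.outline_of(picture, thing): "region" (480x640 bool, what is visible of it).
- r.mark_of(picture, thing): "position" ([x, y, z] in mm, in world coordinates, good to about 4 mm: a listed point, or the origin of a listed thing).
The state is a dict: "clock": time; "qpos": joint angles; "qvel": joint speeds; "joint_efforts": joint torques, N m; "eef_pos": TCP position; "tcp_rot": TCP orientation; "contact_force": force on the tool from outside, world axes, zero at the start; "wrist_torque": the same for the moment, N m; "opening": opening from 0.0 (shut) to 1.0 (fully open).
Only numpy, scipy, OpenCV 4.12 (cv2) and the standard library are available. Lean on these libraries where they do the work, as an engineer would, in place of code of your own. Each camera call takes 0.05 s, during which the arm holds its last target.

### The job

Pick up the amber glass filter slide by its orange grip, lay it on the open end of the black inspection stage with its thick rail towards the clips, and slide it in along the stage so that the two sprung clips ride up over the rail and snap down behind it, with the slide fully home against the stop bar. Let go of it, and leave the green slide where it lies.

Things in the scene. Friction and masses are not known exactly. Their poses are not given: they have to be found in the camera images.
- amber_slide: Slide to load: amber glass in aluminium, flat plate 100 (x) x 76 (y) x 5 mm, 0.12 kg, flat on the table. Origin: centre of underside, z up. A rail along the front (+x) edge, x 40 to 50 mm, full width, is 12 mm high from the underside. Orange grip block 26 (x) x 16 (y) mm, centre x = -36, y = 0, from the plate up to 45 mm above the underside. +x starts away from the robot, within 30 deg.
- green_slide: The wrong slide, to be left alone: same shape, size and axes as the amber one, with green glass and a green grip.
- home (a point): Point on the deck of the fixed black stage where the slide's origin is when home. x: push direction (away from the robot within 15 deg), z up. Deck flat, no side walls, 124 mm wide, 24 mm above the table, open from x = -155 mm. Aluminium stop bar: face at x = 50 mm, 14 mm high. A slide laid flat with origin at x = -85 mm is clear of the clips; tallest parts: posts 34 mm over the deck at x = 75.
- clips (a joint): Two steel clips 12 mm wide at y = +-26 mm of home, on one sprung spindle (x = 75 mm, 24 up); noses at x = 26, 3 mm over the bare deck; lips slope up to x = -11, 16 mm up, so the rail lifts them when pushed in +x (under 10 N). Rad: 0 down on nothing, grows upward; about 0.18 riding on the rail, 0.04 snapped down on the glass. Spring: 2 N in all on glass, 4 N on rail.
Things that resemble listed ones, but are neither listed nor needed, are in the scene too. Leave any blue or pink look-alike of the amber_slide alone.

How it is judged (in metres and radians):
On the way:
1. the amber slide lies on the stage and its rail has lifted the clips, which ride on it (value of joint clips above 0.12 rad and x of amber_slide in the frame of home between -0.045 and -0.006 m and y of amber_slide in the frame of home between -0.015 and 0.015 m and z of amber_slide in the frame of home below 0.008 m).
At the end, for the whole second after the job is handed in: The amber slide lies flat and still on the stage, its origin within 9 mm short of the home point along the stage and 12 mm sideways, square within 10 degrees, both clips snapped down on the glass behind its rail (joint between 0.02 and 0.08 rad); the green slide is within 20 mm of where it began (value of joint clips between 0.02 and 0.08 rad and x of amber_slide in the frame of home between -0.009 and 0.006 m and y of amber_slide in the frame of home between -0.012 and 0.012 m and z of amber_slide in the frame of home below 0.004 m and angle between the x axis of amber_slide and the x axis of home, either way round below 0.175 rad and angle between amber_slide's own z axis and vertical below 0.1 rad and linear speed of amber_slide below 0.02 m/s and distance of green_slide from where it was at the start of the episode below 0.02 m); the robot touches nothing.
It fails at once if the green slide is moved by more than 20 mm (distance of green_slide from where it was at the start of the episode above 0.02 m).
It also fails if it takes over 42 s, if anything falls off the work surface, if the arm or the gripper's body presses on something with over 40 N, if the wrist force passes 120 N, or if a joint passes its speed limit or range.

## Working session

There is one attempt and no reset: what is moved stays moved. The work goes in short steps, Python scripts to look and compute and a tool call to move; the robot and the scene stay as the last step left them, time stands still between calls to the robot, and variables do not carry over. Pictures are saved under pics/ and viewed, and the job is handed in when it is done.

Besides the shell and the picture viewer there is one more tool, called after "Emit:" as a command line: name --argument value ..., lists and objects as JSON in quotes. move_arm: Moves the arm, as the interface text tells. Its arguments: {"type":"object","properties":{"targets":{"type":"array","items":{"type":"number"}},"squeeze":{"type":"number"}},"required":["targets"]}

```bash
mkdir -p pics; ls
python3 - <<'E'
from rig import r
import cv2,numpy as np
s=r.sense(); print(s['eef_pos'],s['tcp_rot'],s['clock'],r.grip_point_offset)
for n in ['top','side']:
    f=r.grab_frame(n); cv2.imwrite(f'pics/{n}0.png',f['img'])
    np.save(f'pics/{n}0.npy',dict(K=f['K'],k1=f['k1'],T=f['world_to_cam']),allow_pickle=True)
    print(n,f['K'],f['k1'],f['world_to_cam'])
    for t in ['amber_slide','green_slide','home','clips']:
        print(t,[(np.round(d['position']),round(d['conf'],2)) for d in r.mark_of(f,t)])
E
```

```text
pics
[ 257.9355914  -568.74775692  230.54386362] [-3.14016395e+00  9.87706409e-06  4.25823334e-01] 0.0 18.700000000000003
top [[495.13851153   0.         322.06220232]
 [  0.         495.13851153 240.7041988 ]
 [  0.           0.           1.        ]] -0.1400727314764966 [[ 1.74158107e-02 -9.99801098e-01 -9.71878911e-03  2.26176157e+00]
 [-9.98188671e-01 -1.68262514e-02 -5.77603193e-02  4.78628870e+02]
 [ 5.75852998e-02  1.07071280e-02 -9.98283172e-01  1.03843314e+03]
 [ 0.00000000e+00  0.00000000e+00  0.00000000e+00  1.00000000e+00]]
amber_slide [(array([434., 298.,   1.]), 0.83), (array([496., 160.,  -0.]), 0.76), (array([266., 298.,   0.]), 0.73)]
green_slide [(array([ 441., -299.,    2.]), 0.78)]
home [(array([571., -20.,  18.]), 0.66)]Traceback (most recent call last):
  File "<stdin>", line 9, in <module>
ValueError: it knows: amber_slide, green_slide, home
```

Run:
```python
from rig import r
import cv2,numpy as np
f=r.grab_frame('side'); cv2.imwrite('pics/side0.png',f['img'])
print(f['K'],f['k1'],f['world_to_cam'])
for t in ['amber_slide','green_slide','home']:
        print(t,[(np.round(d['position']),round(d['conf'],2)) for d in r.mark_of(f,t)])
```

```text
[[605.90954828   0.         317.49786398]
 [  0.         605.90954828 238.09718728]
 [  0.           0.           1.        ]] -0.16885252559565223 [[-9.73423134e-01 -2.27785263e-01 -2.36912788e-02  4.80552283e+02]
 [-9.50477490e-02  4.95951301e-01 -8.63132801e-01  1.00295478e+02]
 [ 2.08358652e-01 -8.37941633e-01 -5.04420946e-01  1.33310028e+03]
 [ 0.00000000e+00  0.00000000e+00  0.00000000e+00  1.00000000e+00]]
amber_slide [(array([266., 294.,  -1.]), 0.86), (array([498., 164.,   2.]), 0.82), (array([431., 294.,   4.]), 0.67)]
green_slide [(array([ 448., -298.,   -4.]), 0.83)]
home [(array([573., -18.,  22.]), 0.74)]
```

View pics/top0.png

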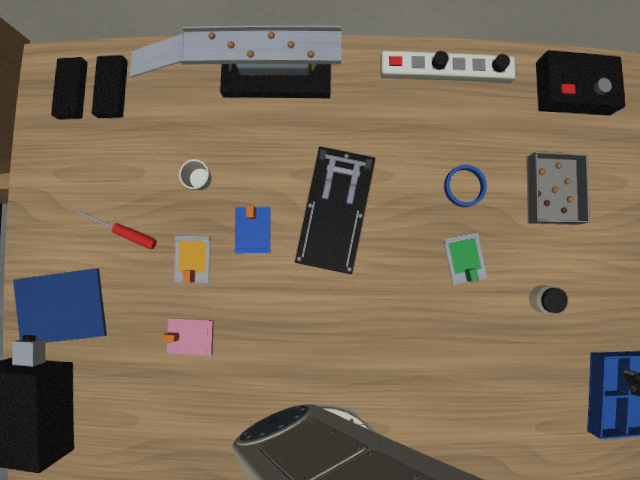

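View pics/side0.png

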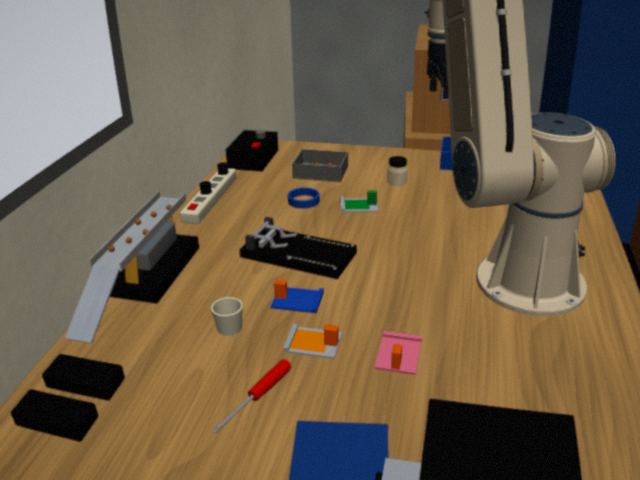

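Top view: amber slide at about (192,258) with its grip at (188,276), green slide at (465,258), and the stage at (335,210) tilted with its far end to the right. Next I'll zoom in to measure.

Run:
```python
import cv2
t=cv2.imread('pics/top0.png'); s=cv2.imread('pics/side0.png')
def c(im,x0,y0,w,h,k,n):
    o=cv2.resize(im[y0:y0+h,x0:x0+w],None,fx=k,fy=k,interpolation=cv2.INTER_CUBIC)
    for i in range(0,w,10): cv2.putText(o,str(x0+i),(i*k,8),0,.3,(255,255,255),1);cv2.line(o,(i*k,10),(i*k,14),(255,255,255),1)
    for i in range(0,h,10): cv2.putText(o,str(y0+i),(0,i*k+3),0,.3,(255,255,255),1);cv2.line(o,(20,i*k),(24,i*k),(255,255,255),1)
    cv2.imwrite(n,o)
c(t,165,225,60,70,8,'pics/c1.png')
c(t,285,140,100,140,4,'pics/c2.png')
c(s,275,315,80,50,9,'pics/c3.png')
c(s,230,210,135,70,5,'pics/c4.png')
```

```text
(no output)
```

View pics/c1.png

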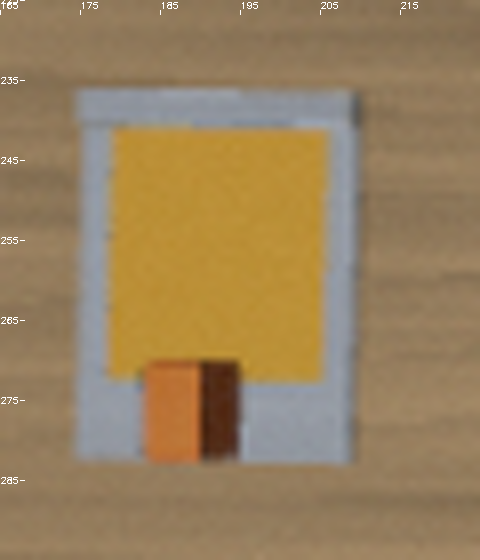

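View pics/c2.png

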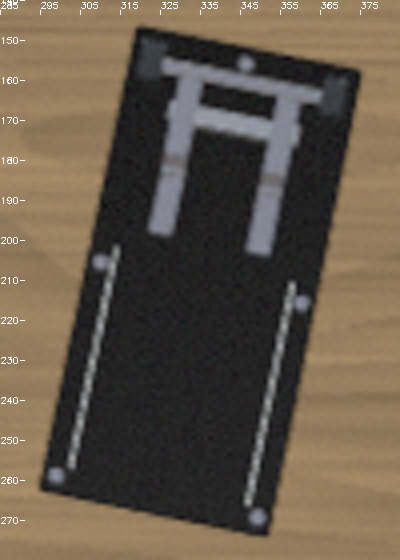

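View pics/c3.png

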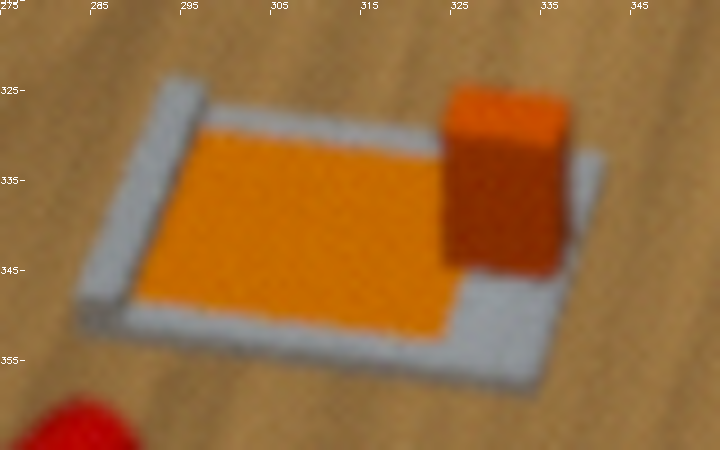

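View pics/c4.png

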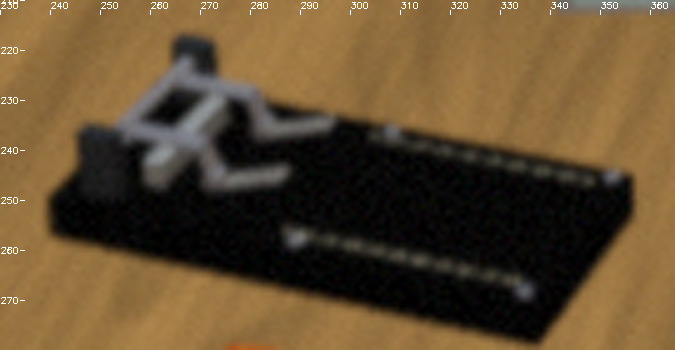

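```bash
cat > h.py <<'E'
import numpy as np,cv2
from scipy.optimize import least_squares
C={'top':np.array([[ 1.74158107e-02,-9.99801098e-01,-9.71878911e-03,2.26176157],[-9.98188671e-01,-1.68262514e-02,-5.77603193e-02,478.628870],[5.75852998e-02,1.07071280e-02,-9.98283172e-01,1038.43314]]),
'side':np.array([[-9.73423134e-01,-2.27785263e-01,-2.36912788e-02,480.552283],[-9.50477490e-02,4.95951301e-01,-8.63132801e-01,100.295478],[2.08358652e-01,-8.37941633e-01,-5.04420946e-01,1333.10028]])}
I={'top':(495.13851153,322.06220232,240.7041988,-0.1400727),'side':(605.90954828,317.49786398,238.09718728,-0.1688525)}
def proj(cam,P):
    T=C[cam];f,cx,cy,k=I[cam]
    q=np.atleast_2d(P)@T[:,:3].T+T[:,3]; s=q[:,:2]/q[:,2:]; s=s*(1+k*(s**2).sum(1,keepdims=True))
    return s*f+[cx,cy]
def world(p,L):
    c,s=np.cos(p[2]),np.sin(p[2]); L=np.atleast_2d(L)
    return np.c_[p[0]+c*L[:,0]-s*L[:,1],p[1]+s*L[:,0]+c*L[:,1],L[:,2]]
def fit(obs,p0,verbose=True):
    # obs: list (cam, local xyz, pixel)
    def res(p): return np.concatenate([(proj(c,world(p,[l]))[0]-px) for c,l,px in obs])
    s=least_squares(res,p0,loss='soft_l1',x_scale=[1,1,.01])
    if verbose:
        print('x,y,yawdeg',np.round(s.x[:2],1),np.round(np.degrees(s.x[2]),2)); print(np.round(res(s.x).reshape(-1,2),1).tolist())
    return s.x
E
python3 - <<'E'
from h import *
t,s='top','side'
a=[(t,(50,38,12),(174.4,236.3)),(t,(50,-38,12),(209.5,236.5)),(t,(-50,38,5),(174.6,282.4)),(t,(-50,-38,5),(209,282.8)),
(t,(-49,8,45),(183.4,282.5)),(t,(-23,8,45),(183.4,270.3)),(t,(-49,-8,45),(190,282.5)),(t,(-23,-8,45),(190,270.3))]
b=[(s,(50,-38,12),(293.6,323.3)),(s,(50,38,12),(283.7,348.1)),(s,(-50,38,5),(334.8,357.2)),(s,(-50,-38,5),(342,331.9)),
(s,(-49,-8,45),(338.3,325.9)),(s,(-23,-8,45),(325.6,324.7)),(s,(-23,8,45),(324.2,330)),(s,(-49,8,45),(337.2,331.1))]
sh=lambda o:[(c,l,np.array(p)-.44) for c,l,p in o]
for o in (a,b,a+b): fit(sh(o),[434,298,0])
a=[(t,(-155,62,24),(295.2,262.3)),(t,(-155,-62,24),(352,274)),(t,(-11,26,40),(325,198.5)),(t,(-11,-26,40),(349.8,203.3))]
b=[(s,(-155,-62,24),(356.4,245.6)),(s,(-155,62,0),(338,278.4)),(s,(-155,-62,0),(356.4,252.4)),(s,(-11,-26,40),(296,234.8)),(s,(-11,26,40),(287.6,244.4))]
for o in (a,b,a+b): p=fit(sh(o),[571,-20,-.2])
for x in (80,100,105,110,115,120): print(x,proj('top',world(p,[(x,62,24),(x,-62,24)])).round(1).tolist())
E
```

```text
x,y,yawdeg [434.4 292.1] 0.56
[[0.3, -0.1], [-0.4, -0.1], [0.1, 0.0], [0.0, 0.1], [-0.6, 0.1], [-0.3, -0.2], [0.3, 0.2], [0.6, -0.1]]
x,y,yawdeg [433.7 294. ] 0.64
[[-0.2, 0.4], [-0.3, -0.1], [0.1, 0.3], [0.3, 0.5], [0.6, -0.1], [-0.1, -0.5], [-0.4, -0.6], [0.1, -0.1]]
x,y,yawdeg [434.1 292.7] 0.61
[[-0.0, 0.0], [-0.7, 0.0], [-0.2, 0.1], [-0.2, 0.2], [-0.8, 0.2], [-0.6, -0.1], [0.1, 0.3], [0.3, 0.0], [-0.3, 0.0], [-0.3, -0.5], [-0.0, -0.2], [0.2, 0.1], [0.5, -0.5], [-0.1, -0.9], [-0.5, -1.0], [-0.0, -0.5]]
x,y,yawdeg [572.9 -21.5] -10.66
[[-0.6, 0.2], [0.5, 0.4], [0.2, -0.4], [-0.1, -0.2]]
x,y,yawdeg [573.5 -22.1] -10.07
[[0.5, -1.7], [-0.1, 0.9], [0.4, -0.0], [-0.1, -0.4], [-1.0, 0.3]]
x,y,yawdeg [573.1 -21.4] -10.45
[[-0.3, 0.2], [0.8, 0.3], [0.2, -0.4], [-0.1, -0.3], [0.7, -1.3], [-0.3, 1.2], [0.6, 0.4], [0.1, -0.2], [-1.0, 0.5]]
80 [[316.7, 154.1], [373.7, 165.4]]
100 [[318.6, 145.1], [375.5, 156.4]]
105 [[319.0, 142.9], [375.9, 154.1]]
110 [[319.5, 140.6], [376.3, 151.9]]
115 [[320.0, 138.4], [376.8, 149.7]]
120 [[320.4, 136.2], [377.2, 147.4]]
```

```bash
cat >> h.py <<'E'
def plan(x,y,z,yaw,s=None):
    from rig import r
    from scipy.spatial.transform import Rotation as Ro
    s=r.sense(); p=np.array(s['eef_pos']); R=Ro.from_euler('xyz',s['tcp_rot'])
    d=R.inv().apply(np.array([x,y,z])-p)/10
    t=-np.degrees((yaw-s['tcp_rot'][2]+np.pi)%(2*np.pi)-np.pi)
    print('clock',s['clock'],'pos',p.round(1),'rot',np.degrees(s['tcp_rot']).round(2),'op',round(s['opening'],3),'F',np.round(s['contact_force'],1),'q',np.round(s['qpos'],2))
    print('shift cm',d.round(2),'turn',t.round(2))
E
python3 -c "
from h import *
plan(398,292.3,130,0.0106)"
```

```text
clock 0.4 pos [ 258.1 -569.1  231.2] rot [-179.99    0.     24.4 ] op 1.0 F [ 1.7 -0.   1.2] q [-1.15  0.35  1.63 -0.    1.16 -0.  ]
shift cm [ 48.32 -72.67  10.13] turn 23.79
```

Emit:
move_arm --targets '[1, 48.3, -72.7, 0, 23.8, 1, 48.3, -72.7, 0, 23.8, 1, 48.3, -72.7, 0, 23.8, 1, 48.3, -72.7, 0, 23.8, 1, 48.3, -72.7, 0, 23.8, 1, 48.3, -72.7, 0, 23.8, 1, 48.3, -72.7, 0, 23.8, 1, 48.3, -72.7, 0, 23.8, 1, 48.3, -72.7, 0, 23.8, 1, 48.3, -72.7, 0, 23.8]'

```text
clock: 1.4
eef_pos: [338.1, -73.9, 231.7]
tcp_rot: [3.141, -0.001, 0.01]
contact_force: [0.4, -0.5, 0.0]
opening: 1.001
```

```bash
python3 -c "
from h import *
plan(398,292.3,130,0.0106)"
```

```text
clock 1.4 pos [338.1 -73.9 231.7] rot [ 1.7998e+02 -8.0000e-02  5.6000e-01] op 1.001 F [ 0.4 -0.5  0. ] q [-0.22 -0.11  2.17  0.    1.08  1.34]
shift cm [  6.33 -36.56  10.17] turn -0.05
```

Emit:
move_arm --targets '[1, 6.2, -36.4, 8, 0, 1, 6.2, -36.4, 8, 0, 1, 6.2, -36.4, 8, 0, 1, 6.2, -36.4, 8, 0, 1, 6.2, -36.4, 8, 0, 1, 6.2, -36.4, 8, 0, 1, 6.2, -36.4, 8, 0, 1, 6.2, -36.4, 8, 0, 1, 6.2, -36.4, 8, 0, 1, 6.2, -36.4, 8, 0]'

```text
clock: 2.4
eef_pos: [395.9, 289.0, 151.0]
tcp_rot: [3.141, 0.001, 0.012]
contact_force: [-0.1, -0.6, 0.0]
opening: 1.003
```

```bash
python3 -c "
from h import *
from rig import r
f=r.grab_frame('wrist'); cv2.imwrite('pics/w1.png',f['img'])
plan(398,292.3,13,0.0106)
P=world([434.1,292.7,.0106],[(-49,8,45),(-49,-8,45),(-23,8,45),(-23,-8,45),(50,38,12),(50,-38,12)])
T=f['world_to_cam'];K=f['K'];q=P@T[:3,:3].T+T[:3,3];s=q[:,:2]/q[:,2:];s*=1+f['k1']*(s**2).sum(1,keepdims=True)
print((s*K[0,0]+K[:2,2]).round(1).tolist())
"
```

```text
clock 2.45 pos [395.9 288.3 151.2] rot [1.7996e+02 4.0000e-02 6.2000e-01] op 1.001 F [-0.  -0.3  0.3] q [ 0.63  0.24  1.99 -0.    0.91  2.19]
shift cm [ 0.22 -0.4  13.82] turn 0.01
[[299.3, 253.4], [322.3, 253.4], [298.8, 217.4], [322.5, 217.4], [256.4, 104.0], [365.2, 104.0]]
```

View pics/w1.png

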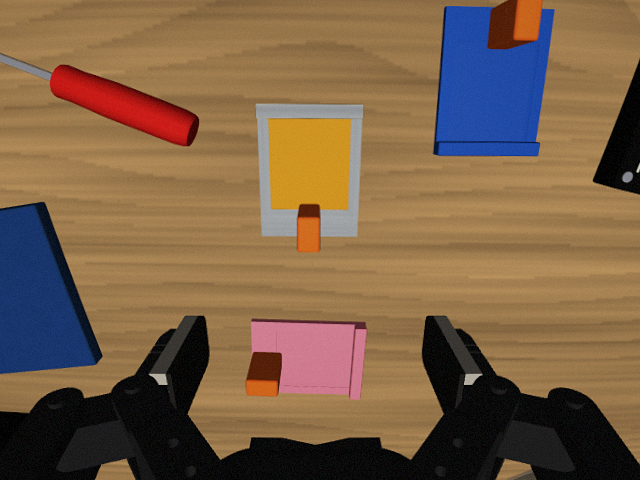

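The wrist view shows the amber grip top at (298–320, 218–252). My prediction was within about 1 px, so I'm descending.

Emit:
move_arm --targets '[1, 0.2, -0.45, 4, 0, 1, 0.2, -0.45, 8, 0, 1, 0.2, -0.45, 11, 0, 1, 0.2, -0.45, 13, 0, 1, 0.2, -0.45, 13.8, 0, 1, 0.2, -0.45, 13.8, 0, 1, 0.2, -0.45, 13.8, 0, 1, 0.2, -0.45, 13.8, 0]'

```text
clock: 3.25
eef_pos: [399.1, 293.8, 14.6]
tcp_rot: [-3.14, -0.002, 0.01]
contact_force: [-0.5, -0.1, 0.3]
opening: 0.999
```

```bash
python3 -c "
from h import *
from rig import r
f=r.grab_frame('wrist'); cv2.imwrite('pics/w2.png',f['img'])
plan(398,293,13,0.0106)
"
```

```text
clock 3.3 pos [399.  293.9  14.5] rot [-1.7993e+02 -1.0000e-01  5.8000e-01] op 1.002 F [-0.   0.3  0.7] q [ 0.63  0.48  2.06 -0.    0.6   2.19]
shift cm [-0.11  0.09  0.15] turn -0.02
```

View pics/w2.png

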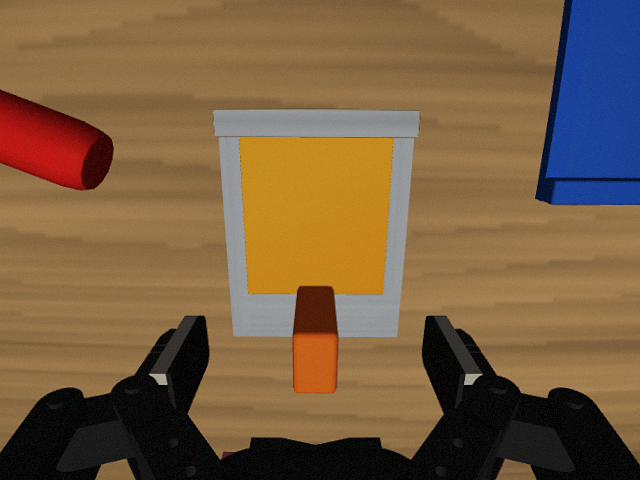

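The grip is centred between the fingers at about (315,360), so I'm closing.

Emit:
move_arm --targets '[-1, -0.1, 0.0, 0.15, 0, -1, -0.1, 0, 0.15, 0, -1, -0.1, 0, 0.15, 0, -1, -0.1, 0, 0.15, 0, -1, -0.1, 0, 0.15, 0, -1, -0.1, 0, 0.15, 0, -1, -0.1, 0, 0.15, 0, -1, -0.1, 0, 0.15, 0]' --squeeze 50

```text
clock: 4.1
eef_pos: [397.3, 293.6, 11.9]
tcp_rot: [-3.141, -0.0, 0.01]
contact_force: [-0.8, 0.1, 3.6]
opening: 0.181
```

```bash
python3 -c "
from h import *
from rig import r
f=r.grab_frame('wrist'); cv2.imwrite('pics/w3.png',f['img'])
plan(398,293,13,0.0106)
"
```

```text
clock 4.15 pos [397.4 293.6  11.9] rot [-1.7999e+02 -1.0000e-02  6.0000e-01] op 0.179 F [-0.9  0.4  5.4] q [0.63 0.49 2.06 0.   0.6  2.19]
shift cm [ 0.06  0.06 -0.11] turn -0.01
```

View pics/w3.png

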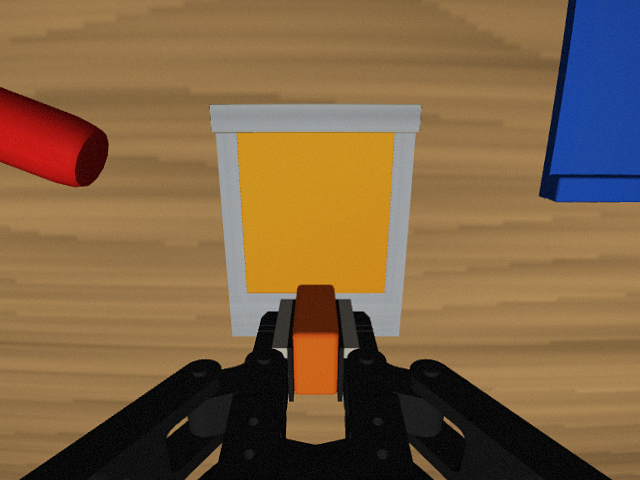

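Emit:
move_arm --targets '[-1, 0, 0, -2, 0, -1, 0, 0, -5, 0, -1, 0, 0, -8, 0, -1, 0, 0, -9, 0, -1, 0, 0, -9, 0]'

```text
clock: 4.65
eef_pos: [398.0, 294.0, 102.7]
tcp_rot: [-3.14, -0.002, 0.01]
contact_force: [0.0, -0.1, -2.1]
opening: 0.177
```

```bash
python3 -c "
from h import *
from rig import r
h=[573.1,-21.4,np.radians(-10.5)]
p=world(h,[-121.7,0,0])[0];print(p)
plan(p[0],p[1],100,h[2])
"
```

```text
[453.43787775   0.77806345   0.        ]
clock 4.65 pos [398.  294.  102.7] rot [-1.7991e+02 -1.2000e-01  6.0000e-01] op 0.177 F [ 0.  -0.1 -2.1] q [0.63 0.32 2.02 0.   0.8  2.19]
shift cm [ 5.24 29.38  0.24] turn 11.1
```

Emit:
move_arm --targets '[-1, 0.7, 4, 0, 1.5, -1, 1.4, 8, 0, 3, -1, 2.2, 12, 0, 4.6, -1, 2.9, 16, 0, 6, -1, 3.6, 20, 0, 7.5, -1, 4.3, 24, 0, 9, -1, 4.9, 27, 0, 10.4, -1, 5.2, 29, 0, 11, -1, 5.25, 29.4, 0, 11.1, -1, 5.25, 29.4, 0, 11.1]'

```text
clock: 5.65
eef_pos: [452.0, -0.3, 100.6]
tcp_rot: [3.141, 0.002, -0.185]
contact_force: [-0.5, 0.6, -1.6]
opening: 0.179
```

```bash
python3 -c "
from h import *
from rig import r
h=[573.1,-21.4,np.radians(-10.5)]
f=r.grab_frame('wrist'); cv2.imwrite('pics/w4.png',f['img'])
f=r.grab_frame('side'); cv2.imwrite('pics/s4.png',f['img'])
f=r.grab_frame('top'); cv2.imwrite('pics/t4.png',f['img'])
p=world(h,[-121.7,0,0])[0]
plan(p[0],p[1],38,h[2])
"
```

```text
clock 5.8 pos [452.3   0.9 101.3] rot [ 1.800e+02  6.000e-02 -1.045e+01] op 0.179 F [-0.1  0.1 -1.2] q [-0.    0.27  2.1   0.    0.77  1.75]
shift cm [ 0.12 -0.01  6.33] turn 0.05
```

View pics/w4.png

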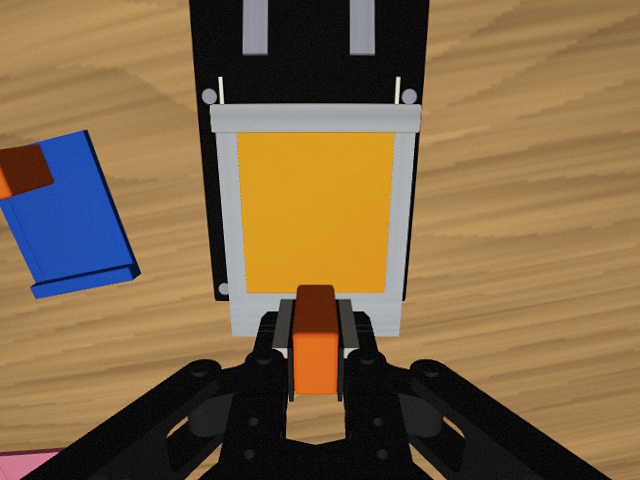

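View pics/s4.png

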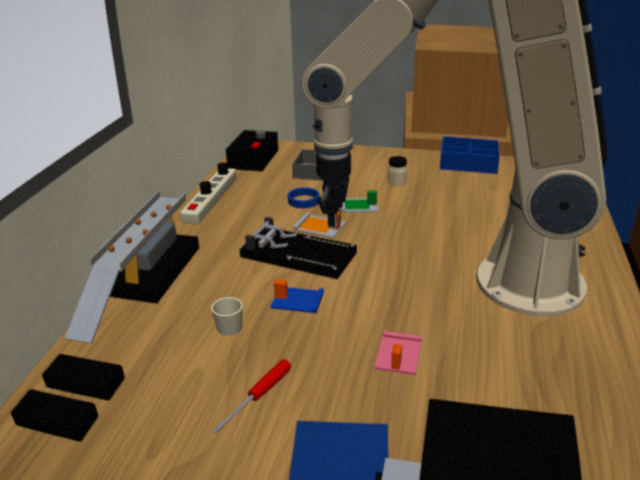

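```bash
cat > wf.py <<'E'
from h import *
import h
from rig import r
def setw():
    f=r.grab_frame('wrist'); h.C['wrist']=f['world_to_cam'][:3]; K=f['K']; h.I['wrist']=(K[0,0],K[0,2],K[1,2],f['k1']); return f
E
python3 -c "
from wf import *
f=setw(); im=f['img']
cv2.imwrite('pics/c5.png',cv2.resize(im[0:320,180:440],None,fx=2.4,fy=1.8)) 
w='wrist'
st=[(w,(-11,26,40),(255.5,54)),(w,(-11,-26,40),(362.5,54)),(w,(-155,62,24),(216,300)),(w,(-155,-62,24),(404,300))]
fit(st,[573,-21,-.18])
z=89.4
sl=[(w,(50,38,12+z),(210.5,106)),(w,(50,-38,12+z),(420,106)),(w,(-50,38,5+z),(231.5,336)),(w,(-50,-38,5+z),(400,336)),(w,(40,38,12+z),(211.5,132)),(w,(40,-38,12+z),(420.5,132))]
fit(sl,[490,-7,-.18])
print(r.sense()['eef_pos'])
"
```

```text
x,y,yawdeg [572.9 -17.9] -10.6
[[0.2, -0.6], [-0.3, -0.5], [-1.6, 1.2], [2.0, 1.5]]
x,y,yawdeg [488.6  -5.6] -10.51
[[-1.9, -2.1], [3.3, -2.0], [0.9, 0.6], [-0.9, 0.6], [-0.7, 0.9], [0.5, 0.9]]
[452.48831458   0.94379706 101.43215432]
```

View pics/c5.png

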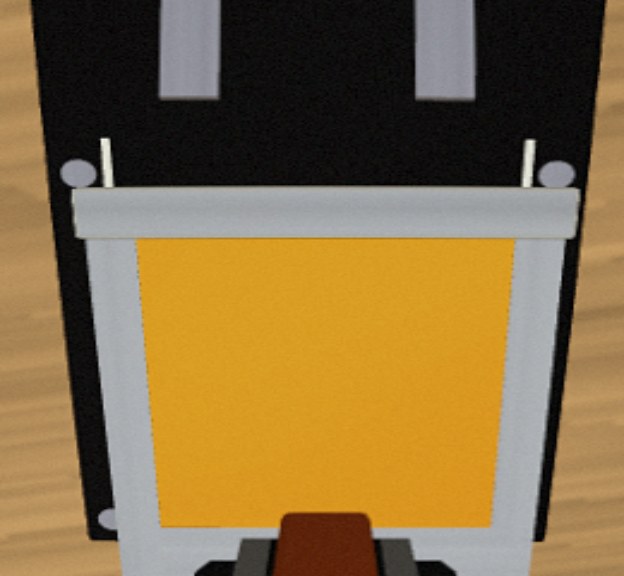

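Relative to the stage in the wrist view, the slide sits 3 mm toward −y and is square. I'm correcting that and lowering.

Emit:
move_arm --targets '[-1, 0, -0.3, 1, 0, -1, 0, -0.3, 3, 0, -1, 0, -0.3, 5, 0, -1, 0, -0.3, 6, 0, -1, 0, -0.3, 6.3, 0, -1, 0, -0.3, 6.4, 0, -1, 0, -0.3, 6.4, 0]'

```text
clock: 6.55
eef_pos: [453.7, 3.1, 38.1]
tcp_rot: [-3.141, -0.001, -0.183]
contact_force: [0.4, -0.2, -1.2]
opening: 0.177
```

```bash
python3 -c "
from wf import *
f=setw(); cv2.imwrite('pics/w6.png',f['img'])
plan(452.5,4,36,np.radians(-10.5))
"
```

```text
clock 6.6 pos [453.9   3.1  38.3] rot [-1.7999e+02 -6.0000e-02 -1.0500e+01] op 0.182 F [ 0.2  0.  -1.5] q [0.   0.39 2.14 0.   0.61 1.76]
shift cm [-0.15 -0.07  0.23] turn 0.0
```

View pics/w6.png

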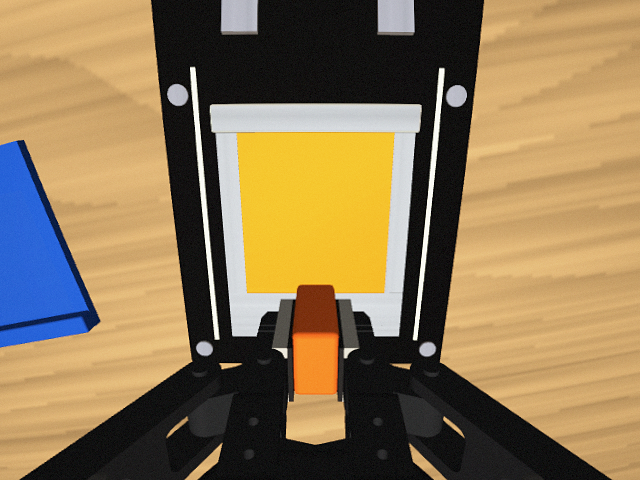

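Well centred: the guide lines average column 317 and the slide 315.5. I'm lowering to contact.

Emit:
move_arm --targets '[-1, 0, 0, 0.1, 0, -1, 0, 0, 0.2, 0, -1, 0, 0, 0.25, 0, -1, 0, 0, 0.25, 0]'

```text
clock: 7.0
eef_pos: [453.7, 3.0, 35.9]
tcp_rot: [-3.141, -0.001, -0.183]
contact_force: [-2.1, 0.7, 7.4]
opening: 0.182
```

```bash
python3 -c "
from wf import *
plan(452.5,4,36,np.radians(-10.5))
"
```

```text
clock 7.0 pos [453.7   3.   35.9] rot [-1.7999e+02 -4.0000e-02 -1.0510e+01] op 0.182 F [-2.1  0.7  7.4] q [0.   0.4  2.14 0.   0.61 1.76]
shift cm [-0.14 -0.08 -0.01] turn -0.01
```

Emit:
move_arm --targets '[-1, 1, 0, 0, 0, -1, 2, 0, 0, 0, -1, 3, 0, 0, 0, -1, 3.8, 0, 0, 0, -1, 4.6, 0, 0, 0, -1, 5.3, 0, 0, 0, -1, 6, 0, 0, 0, -1, 6.5, 0, 0, 0, -1, 6.5, 0, 0, 0]'

```text
clock: 7.9
eef_pos: [509.0, -8.1, 35.6]
tcp_rot: [3.14, 0.016, -0.184]
contact_force: [-30.8, 5.6, 40.7]
opening: 0.177
```

```bash
python3 -c "
from wf import *
f=setw(); cv2.imwrite('pics/w7.png',f['img'])
g=r.grab_frame('side'); cv2.imwrite('pics/s7.png',cv2.resize(g['img'][190:290,220:380],None,fx=5,fy=5,interpolation=cv2.INTER_CUBIC))
h_=[573,-19.5,np.radians(-10.5)]
p=world(h_,[-36.7,0,0])[0]
plan(p[0],p[1],36,np.radians(-10.5))
"
```

```text
clock 8.0 pos [509.   -8.1  35.6] rot [179.9    0.89 -10.54] op 0.18 F [-30.4   6.1  39.8] q [-0.02  0.46  2.01  0.    0.68  1.73]
shift cm [ 2.83 -0.05 -0.09] turn -0.04
```

View pics/w7.png

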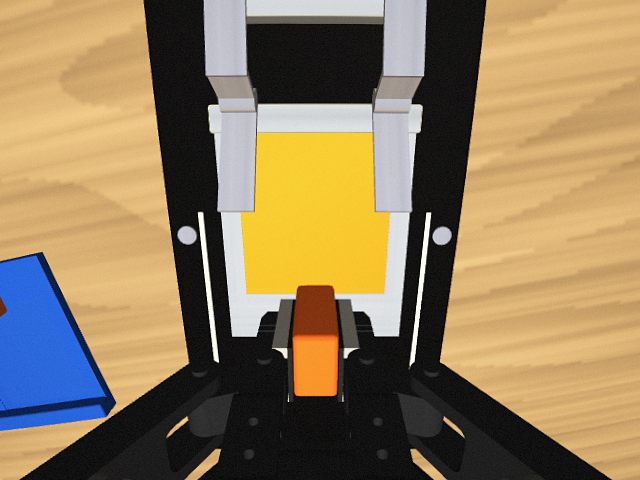

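View pics/s7.png

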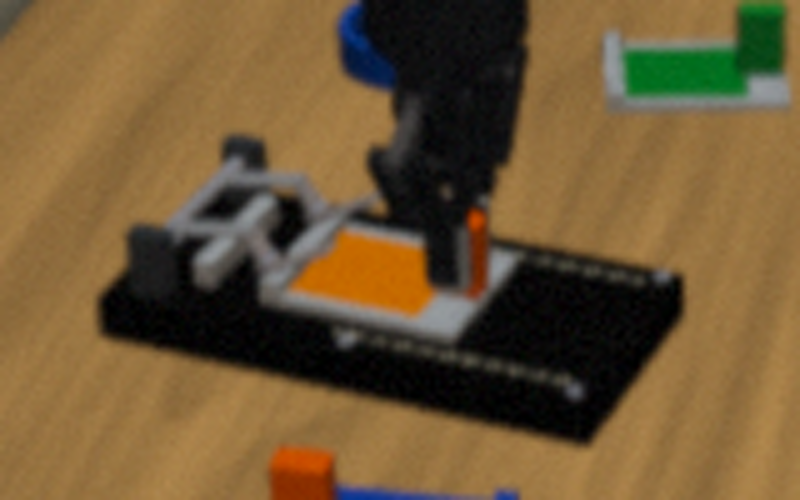

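The downward force has built up to 40 N and friction is holding the slide short of target. I'm relieving the vertical load before pushing on.

Emit:
move_arm --targets '[-1, -0.5, 0, -0.1, 0, -1, -0.6, 0, -0.2, 0, -1, -0.6, 0, -0.2, 0]'

```text
clock: 8.3
eef_pos: [509.8, -7.7, 36.7]
tcp_rot: [3.141, 0.003, -0.183]
contact_force: [-3.0, 0.2, -6.2]
opening: 0.18
```

```bash
python3 -c "
from wf import *
plan(536,-13,36,np.radians(-10.5))
"
```

```text
clock 8.3 pos [509.8  -7.7  36.7] rot [179.98   0.18 -10.51] op 0.18 F [-3.   0.2 -6.2] q [-0.02  0.46  2.02  0.    0.67  1.74]
shift cm [2.68 0.04 0.06] turn -0.01
```

Emit:
move_arm --targets '[-1, 0.3, 0, 0.03, 0, -1, 0.6, 0, 0.03, 0, -1, 0.8, 0, 0.03, 0, -1, 0.8, 0, 0.03, 0]'

```text
clock: 8.7
eef_pos: [520.9, -9.4, 37.2]
tcp_rot: [-3.141, -0.002, -0.183]
contact_force: [0.6, 0.3, -5.5]
opening: 0.181
```

```bash
python3 -c "
from wf import *
f=setw(); cv2.imwrite('pics/w8.png',f['img'])
plan(536,-13,36,np.radians(-10.5))
"
```

```text
clock 8.75 pos [520.8  -9.3  37.2] rot [-1.7998e+02 -1.4000e-01 -1.0510e+01] op 0.183 F [ 1.4 -0.8 -4.8] q [-0.02  0.47  2.   -0.    0.68  1.73]
shift cm [1.56 0.08 0.13] turn -0.01
```

View pics/w8.png

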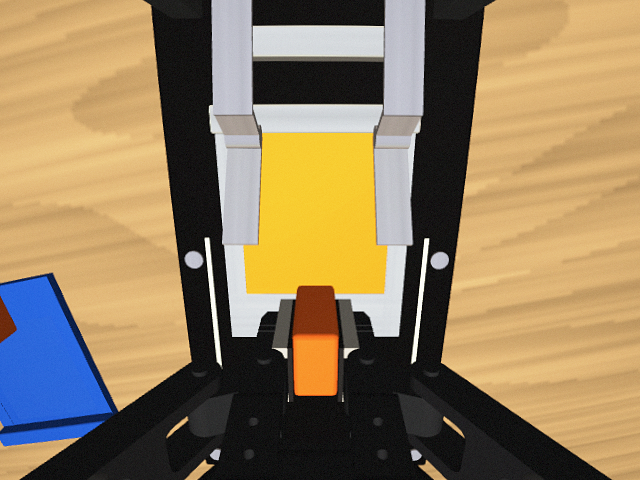

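Now at x ≈ −16 mm with the clips on the rail and low forces. Pushing to the stop.

Emit:
move_arm --targets '[-1, 0.4, 0, 0.03, 0, -1, 0.8, 0, 0.05, 0, -1, 1.1, 0, 0.05, 0, -1, 1.4, 0, 0.05, 0, -1, 1.6, 0, 0.05, 0, -1, 1.6, 0, 0.05, 0]'

```text
clock: 9.35
eef_pos: [535.4, -12.2, 36.5]
tcp_rot: [-3.142, -0.0, -0.183]
contact_force: [0.3, -0.5, -4.1]
opening: 0.18
```

```bash
python3 -c "
from wf import *
f=setw(); cv2.imwrite('pics/w9.png',f['img'])
plan(536,-13,36,np.radians(-10.5))
"
```

```text
clock 9.4 pos [535.4 -12.2  36.5] rot [-1.800e+02 -3.000e-02 -1.051e+01] op 0.18 F [-0.6 -1.4 -3.9] q [-0.03  0.48  1.96 -0.    0.69  1.73]
shift cm [0.08 0.07 0.05] turn -0.01
```

View pics/w9.png

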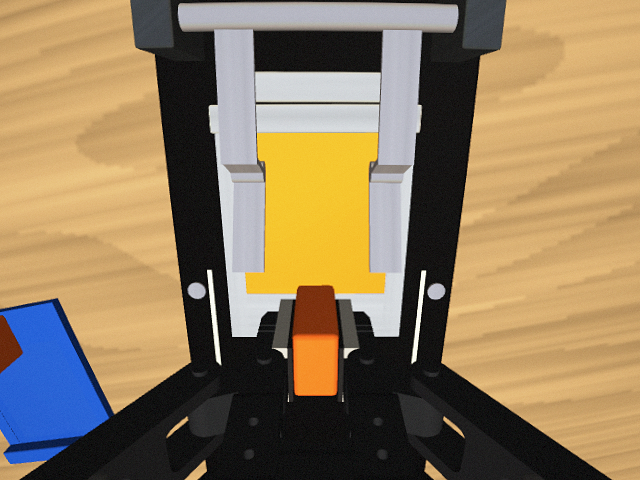

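The clips are down behind the rail and a hairline gap remains to the bar (row 103 against 105). A gentle further push should find the stop.

Emit:
move_arm --targets '[-1, 0.1, 0, 0.04, 0, -1, 0.2, 0, 0.04, 0, -1, 0.3, 0, 0.04, 0, -1, 0.3, 0, 0.04, 0]'

```text
clock: 9.8
eef_pos: [535.9, -12.3, 35.8]
tcp_rot: [3.141, 0.004, -0.184]
contact_force: [-7.1, 3.8, 0.6]
opening: 0.177
```

```bash
python3 -c "
from wf import *
plan(536,-13,36,np.radians(-10.5))
"
```

```text
clock 9.8 pos [535.9 -12.3  35.8] rot [179.99   0.23 -10.53] op 0.177 F [-7.1  3.8  0.6] q [-0.03  0.49  1.96  0.    0.7   1.73]
shift cm [ 0.02  0.07 -0.02] turn -0.03
```

At the stop: x force is 7 N and only 0.5 mm of motion came from a 3 mm command. Releasing and rising.

Emit:
move_arm --targets '[-1, -0.15, 0, -0.02, 0, -1, -0.15, 0, -0.02, 0, 0.3, -0.15, 0, -0.02, 0, 0.3, -0.15, 0, -0.02, 0, 0.3, -0.15, 0, -0.02, 0, 0.3, -0.15, 0, -0.02, 0, 0.3, -0.15, 0, -0.02, 0]'

```text
clock: 10.5
eef_pos: [536.8, -12.4, 36.4]
tcp_rot: [-3.142, -0.001, -0.183]
contact_force: [0.1, -0.1, 0.4]
opening: 0.649
```

Emit:
move_arm --targets '[0.3, 0, 0, -1, 0, 0.3, 0, 0, -3, 0, 0.3, 0, 0, -6, 0, 0.3, 0, 0, -10, 0, 0.3, -4, 0, -14, 0, 0.3, -8, 0, -16, 0, 0.3, -10, 0, -16, 0, 0.3, -10, 0, -16, 0]'

```text
clock: 11.3
eef_pos: [435.9, 6.2, 197.6]
tcp_rot: [-3.141, -0.001, -0.183]
contact_force: [-1.2, -0.8, -0.4]
opening: 0.649
```

```bash
python3 -c "
from wf import *
f=setw(); cv2.imwrite('pics/w10.png',f['img'])
g=r.grab_frame('side'); cv2.imwrite('pics/s10.png',cv2.resize(g['img'][190:290,220:380],None,fx=5,fy=5,interpolation=cv2.INTER_CUBIC))
print([np.round(d['position']) for d in r.mark_of(g,'green_slide')],[np.round(d['position']) for d in r.mark_of(g,'amber_slide')])
plan(536,-13,36,np.radians(-10.5))
"
```

```text
[array([ 447., -296.,   -5.])] [array([497., 162.,   1.]), array([267., 292.,   1.]), array([568., -21.,  30.])]
clock 11.5 pos [439.2   5.7 196.4] rot [-1.800e+02 -4.000e-02 -1.051e+01] op 0.65 F [-1.   0.2 -0.6] q [ 0.01  0.1   2.05 -0.    0.99  1.76]
shift cm [ 9.84  0.08 16.05] turn -0.01
```

View pics/w10.png

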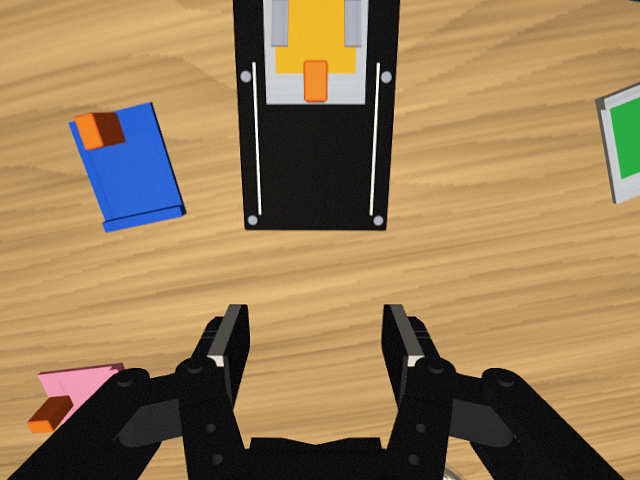

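View pics/s10.png

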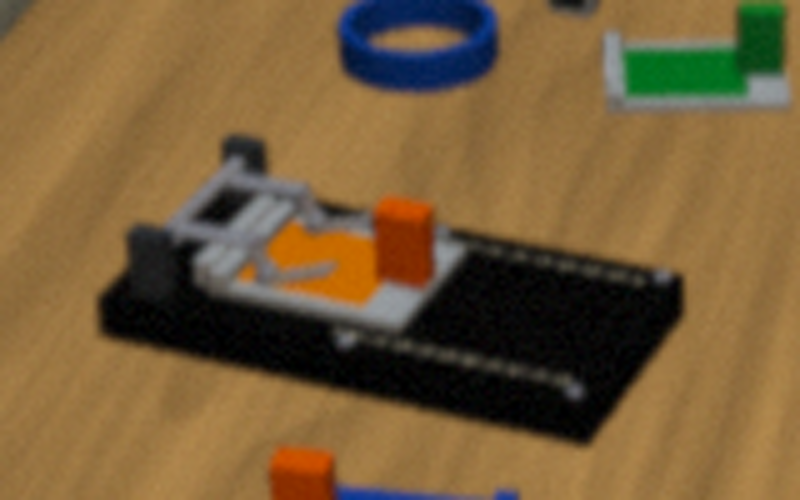

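The slide is seated and centred: the guide lines and the slide are both centred at column 316. The clips are down behind the rail, and the rail is against the bar. Handing in.

```bash
python3 -c "
from rig import r
print(r.sense()['qvel'], r.sense()['contact_force']); print(r.sign_off())"
```

```text
[-0.00247541  0.01676802  0.00100227  0.00014346  0.00074174  0.0019106 ] [-0.95690075  0.22970792 -0.61856232]
the job is handed in; nothing more can be done
None
```

I loaded the amber slide into the stage and handed the job in at about 11.5 s. It sits against the stop bar with both clips snapped down behind its rail. I never read the clip angle directly. That the clips rode the rail and then snapped down is judged from the pictures and from where the slide was.

- **On the way:** The first push built up about 30 N along the stage and 40 N vertically, and the slide stuck at roughly x = −28 mm. I eased the vertical load, and the rest of the push went in at low force. The 40 N was the force reading at the wrist while the gripper held the slide. I don't know whether the judge counts it towards the 40 N limit on the gripper's body.
- **Last checks:**
  - **At the stop:** a further 3 mm command moved the slide only 0.5 mm, at about 7 N.
  - **In the pictures:** after release it looked flat, square and centred on the stage (within about 1 mm).
  - **Rest of the scene:** the green slide was where it began, and the arm was well clear with near-zero force.
- **Disagreement:** The trained network put the slide's origin at (568, −21, 30), about 5 mm short of my fitted home point and 6 mm above the deck. That is close to its stated accuracy of about 4 mm, so I trusted the contact with the stop and the pictures instead.

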